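# Move the beam target to the spare fold-out hook and fold the emptied hook away

## Robot

A 7-joint arm with a two-finger parallel gripper is mounted at the origin on the work surface. World frame = base frame: x ahead of the robot, y to its left, z up, the work surface at z = 0. Lengths are in m, angles in rad, forces in N, time in s.
With the tool pointing down it reaches from about 0.425 to 0.925 m from the base axis. Payload 6.8 kg.
Tool frame: the origin (TCP) lies at the very end of the fingers, on their centre line; the grasp point (between the pads) lies 19 mm behind it; z points along the fingers, y is the line along which they close (so a half turn about z gives the same grasp; the last joint's range is limited). The gripper opens to 85 mm and grips with 20 to 120 N. Pads are 22 mm wide; open, the fingers measure 114 mm over their backs; the gripper's body (76 mm by 85 mm) begins 54 mm behind the grasp point. The pads swing forward as they close: fully open they stand 13 mm farther back than shut.
Start: joints at [-1.365, 0.477, 0.022, 1.555, -0.011, 1.109, -0.083], TCP at [0.208, 0.642, 0.231] pointing down, gripper open.
Joint ranges: [-2.96, 2.96], [-0.34, 2.1], [-1.41, 1.46], [0.24, 2.44], [-1.37, 4.51], [0.17, 1.92], [-2.96, 2.96]. Speed limits (rad/s): [2.39, 2.39, 3.14, 3.14, 3.14, 3.14, 3.14].

## Interface

Orientations are given as a rotation vector (axis times angle).
In Python, from bench import monitor, optics, r gives the robot as it stands.
- The arm moves only by the shell command python3 -m crank 'ROWS' [OPENING] [FORCE]. ROWS is JSON, a list of rows, each a list of 2 entries, a list of its own where there are three numbers: the shift along the tool's x, y, z in cm, then the turn, a rotation vector about the tool's x, y, z in rad. A call has 1 to 5 rows; each row shifts and turns the commanded pose from where the row before left it, along the tool's axes as they then stand; what a row does not reach is not made up. A row lasts 1/10 s, in which the tool goes at most 50 mm and 8.59 degrees, less where a joint would pass 70% of its speed; a pose out of reach is approached as far as the arm can. A call is refused whole if a number of a shift passes 5 or a number of a turn 0.15, either way. A call with a gripper value outside its range is refused whole. OPENING is the finger opening in cm, from 0 to 8.54, set as the call begins (- or left out, the last holds). The fingers move at their own pace and stop on an object; FORCE is the grip in N (left out, the last holds). Time passes only in rows, so rows that do not move let the fingers close. It gives the time, the measured TCP pose, the force, the opening and the grip force at its end, in the units of the state.
- monitor.get_obs(): the state, without advancing time (a new reading comes with each control period).
- optics.grab_frame(name): name is "scene" or "top"; returns (picture, depth): 480x640x3 uint8, red, green, blue; 480x640 float32, m along the optical axis (not along the pixel's ray), 0 where there is no reading.
- optics.camera_model(name): a dict with "vertical_fov" (degrees; the focal length in pixels is half the picture's height over the tangent of half this angle, whatever the lens; pixels are square), "cx", "cy" (the principal point, pixels), "R" (3x3) and "t" (3): a world point X has camera coordinates R X + t. Camera axes: x right, y down, z forward; pixel columns grow to the right and rows downward; lengths in m; the calibration is good to about 2 mm. A picture is of the moment at which its call begins. camera_model takes no time and is no camera call.
- r.hand_in(): hands the job in; it is judged then, once.
The state is a dict: "clock": time; "joints": joint angles; "qvel": joint speeds; "tau": joint torques, N m; "tcp_pos": TCP position; "orientation": TCP orientation; "contact_force": force on the tool from outside, world axes, zero at the start; "moment": the same for the moment, N m; "grip_width": finger opening in m; "gripper_force": force on a finger pad.
Only numpy, scipy, OpenCV 4.12 (cv2) and the standard library are available. Lean on these libraries where they do the work, as an engineer would, in place of code of your own. Each camera call takes 0.05 s, during which the arm holds its last target. There are 200 camera calls.

## Task

Swing the folded green-tipped hook out with the shut fingers and press it firmly (about 12 N, for half a second) against its open stop; then move the yellow beam target paddle from the red-tipped hook onto it, setting it down gently so that it hangs free, and last swing the emptied red-tipped hook flat and press it against its closed stop in the same way. Never push or squeeze a hook with more than 25 N, never press the paddle onto a hook with more than 20 N or let it fall, and leave the other things on the table where they are.

Things in the scene. Friction and masses are not known exactly. Their poses are not given: they have to be found in the camera images.
- used_stand: used hook's stand, black, bolted to the table, does not move. Origin at table height, middle of the upright plate's front face; its front looks to its -x (roughly to the robot), z up. Upright plate 60 mm wide (y -30 to 30), 10 mm thick (x 0 to 10), top at z 162 mm; foot 75 x 70 x 12 mm (x -15 to 60)
- used_hinge (a point): on the upright hinge axis at the height of the bar's axis, 150 mm above the table; in the stand's frame (-16, -15, 150) mm. The hinge's two knuckles and barrel reach from z 118 to 170 mm, within 24 mm of the plate's face and 9 mm to either side
- used_tip (a point): top of the upturned tip (red cap) of the used hook, 91 mm from the hinge axis and 20 mm above the bar's axis
- used_root (a point): on the used bar's axis, at the hinge axis; the bar runs from here along this point's +y: aluminium, round, 8 mm diameter, level, 95 mm long, with the upturned tip (9 mm diameter) at its end. Folded, its outer 50 mm lie beyond the side edge of the upright plate with nothing behind. A push of 12 N at 78 mm from the axis seats it; over 25 N harms it
- used_arm (a joint): swing angle (rad) of the used hook's arm from its closed stop: 0 = folded flat along the stand's face (pointing to the stand's +y), 1.571 = its open stop (pointing to the stand's -x); growing = counter-clockwise from above. Starts unfolded (1.50 to 1.56), carrying the target. Rigid stops; both may be turned alike by up to 0.04 rad from the stand's axes. Friction 0.25 N m: stays where left, moves at about 3 N at 78 mm
- spare_stand: spare hook's stand, black, bolted to the table, does not move. Origin at table height, middle of the upright plate's front face; its front looks to its -x (roughly to the robot), z up. Upright plate 60 mm wide (y -30 to 30), 10 mm thick (x 0 to 10), top at z 162 mm; foot 75 x 70 x 12 mm (x -15 to 60)
- spare_hinge (a point): on the upright hinge axis at the height of the bar's axis, 150 mm above the table; in the stand's frame (-16, -15, 150) mm. The hinge's two knuckles and barrel reach from z 118 to 170 mm, within 24 mm of the plate's face and 9 mm to either side
- spare_tip (a point): top of the upturned tip (green cap) of the spare hook, 91 mm from the hinge axis and 20 mm above the bar's axis
- spare_root (a point): on the spare bar's axis, at the hinge axis; the bar runs from here along this point's +y: aluminium, round, 8 mm diameter, level, 95 mm long, with the upturned tip (9 mm diameter) at its end. Folded, its outer 50 mm lie beyond the side edge of the upright plate with nothing behind. A push of 12 N at 78 mm from the axis seats it; over 25 N harms it
- spare_arm (a joint): swing angle (rad) of the spare hook's arm from its closed stop: 0 = folded flat along the stand's face (pointing to the stand's +y), 1.571 = its open stop (pointing to the stand's -x); growing = counter-clockwise from above. Starts folded or nearly so (0 to 0.20), empty. Rigid stops; both may be turned alike by up to 0.04 rad from the stand's axes. Friction 0.25 N m: stays where left, moves at about 3 N at 78 mm
- paddle: yellow beam target paddle, rigid plate 8 mm thick (its x), 0.11 to 0.21 kg. Origin: middle of its eye's upper edge, which rests on the bar; z up. Eye: 26 mm wide (y), 36 mm high (z -36 to 0); lifted 22 mm off the bar it passes over the tip. Below: frame, then a round white and green target down to z -104 mm. Starts hanging roughly square across the used bar, about 50 mm from the hinge axis
- paddle_grip (a point): middle of the upper part of the paddle's grip tab, 45 mm above the eye's upper edge; the tab is 24 mm wide (paddle's y), 8 mm thick (paddle's x) and ends 60 mm above the eye's upper edge. A crossbar 42 mm wide fills the lowest 8 mm
- lens_tube: bystander: black lens tube standing upright, 31 mm diameter, 50 mm high; origin at its underside
- post_holder: bystander: black post holder, 25 mm diameter, 73 mm high with its post; origin at its underside
- driver: bystander: screwdriver with an orange handle lying on the table; origin underneath, about mid-length
- lens_case: bystander: clear and white lens case 62 x 62 x 36 mm; origin at its underside
- screw_tray: bystander: blue tray 90 x 120 x 30 mm; origin at its underside
- power_head: bystander: flat silver sensor head 50 x 50 x 22 mm; origin at its underside
There are look-alikes about, which are no part of the job. What is meant by the paddle is not black or blue, and is the smaller of those in its own colour.

How it is judged:
On the way, in this order (a step that is already met when the one before it is completed fails the run):
1. the spare (green-tipped) hook is swung fully out (angle over 1.50) and the fingers press it against its stop with more than 8 N for 0.3 s (value of joint spare_arm above 1.5 rad and contact force between the fingers and spare_arm above 8 N), for 0.3 s.
2. the paddle hangs free and upright by its eye from the swung-out spare hook, let go, for 0.3 s (contact force between paddle and spare_arm above 0.6 N and value of joint spare_arm above 1.5 rad and angle between paddle's own z axis and vertical below 0.2 rad and linear speed of paddle below 0.03 m/s and height (world z) of paddle above 0.145 m and contact force between paddle and used_arm below 0.01 N and contact force between the fingers and paddle below 0.01 N), for 0.3 s.
3. the used (red-tipped) hook is swung flat (angle under 0.05) and the fingers press it against its stop with more than 8 N for 0.3 s (value of joint used_arm below 0.05 rad and contact force between the fingers and used_arm above 8 N), for 0.3 s.
At the end, for the whole second after the job is handed in: The paddle hangs at rest (under 0.03 m/s), upright within 0.2 rad, by its eye on the spare hook, which is swung out (angle over 1.50 rad), touching neither the fingers nor the used hook; the used hook is folded flat (angle under 0.05 rad) (all of step 2 and value of joint used_arm below 0.05 rad).
It fails at once if the robot pushes or squeezes the used hook with more than 25 N (contact force between any of the fingers, the arm and used_arm above 25 N).
It fails at once if the robot pushes or squeezes the spare hook with more than 25 N (contact force between any of the fingers, the arm and spare_arm above 25 N).
It fails at once if the paddle is pressed or dropped onto a hook with more than 20 N (contact force between paddle and used_arm above 20 N or contact force between paddle and spare_arm above 20 N).
It fails at once if the paddle falls (the upper edge of its eye comes lower than 0.125 m) (height (world z) of paddle below 0.125 m).
It fails at once if a bystander is moved by more than 15 mm (distance of any of lens_tube, post_holder, driver, lens_case, screw_tray, power_head from where it was at the start of the episode above 0.015 m).
It also fails if it takes over 72 s, if anything falls off the work surface, if the arm or the gripper's body presses on something with over 40 N, if the wrist force passes 120 N, or if a joint passes its speed limit or range.

## Working session

There is one attempt and no reset: what is moved stays moved. The work goes in short steps, Python scripts to look and compute and a shell command to move; the robot and the scene stay as the last step left them, time stands still between calls to the robot, and variables do not carry over. Pictures are saved under pics/ and viewed, at most 11 in all, crops included, and the job is handed in when it is done.

```bash
ls; mkdir -p pics
cat > h.py <<'E'
import numpy as np, cv2
from bench import monitor, optics, r
from scipy.spatial.transform import Rotation as Ro
def save(name,tag):
    im,d=optics.grab_frame(name); cv2.imwrite(f'pics/{tag}.png',im[:,:,::-1]); np.savez(f'/tmp/{tag}.npz',im=im,d=d); return im,d
def pts(name,d):
    m=optics.camera_model(name); f=240/np.tan(np.radians(m['vertical_fov'])/2)
    v,u=np.mgrid[:480,:640]; c=np.stack([(u-m['cx'])/f*d,(v-m['cy'])/f*d,d],-1)
    return (c-np.array(m['t']))@np.array(m['R'])
def st():
    o=monitor.get_obs(); R=Ro.from_rotvec(o['orientation']).as_matrix()
    return o,R
E
python3 - <<'E'
from h import *
for n in('scene','top'):
    save(n,n+'0'); m=optics.camera_model(n); print(n,m['vertical_fov'],-np.array(m['R']).T@m['t'])
o,R=st();print(o);print(R.round(3))
E
```

```text
pics
scene 49.01110211462557 [ 1.43915448 -0.09560672  0.74204922]
top 56.415395477646335 [ 0.48689588 -0.00244817  1.10081095]
{'clock': 0.1, 'joints': array([-1.36507758,  0.47776605,  0.02237124,  1.55636284, -0.01149047,
        1.10928058, -0.08312151]), 'qvel': array([ 2.84203485e-04, -1.51306324e-03,  1.78683534e-03,  1.97976979e-04,
        4.87833790e-05, -1.93266564e-03, -3.98700799e-04]), 'tau': array([ 4.38554707e-03, -5.97764289e+01,  1.61360878e+00, -2.81956279e+01,
        1.28063301e-02,  5.02771174e-03, -3.63557581e-05]), 'tcp_pos': array([0.20823289, 0.64151436, 0.23038656]), 'orientation': array([-4.90941636e-01, -3.10287427e+00,  2.64522685e-03]), 'contact_force': array([ 0.3073101 , -0.35725013, -0.88388526]), 'moment': array([-0.02742034,  0.01071892, -0.02269479]), 'gripper_force': 0.0, 'grip_width': 0.08506876459484573}
[[-0.951  0.309 -0.   ]
 [ 0.309  0.951 -0.002]
 [-0.    -0.002 -1.   ]]
```

View pics/scene0.png

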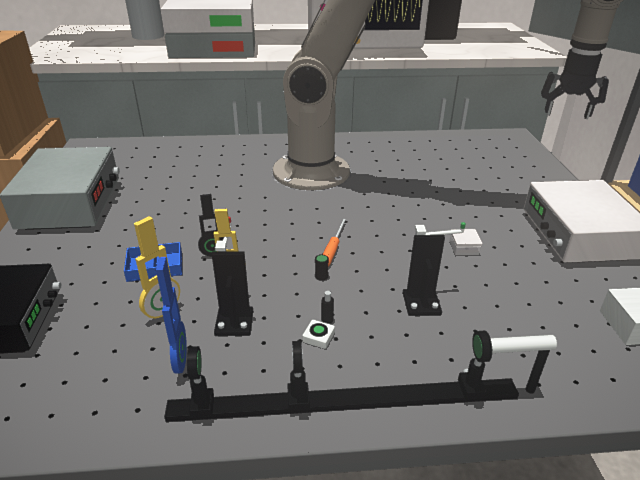

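View pics/top0.png

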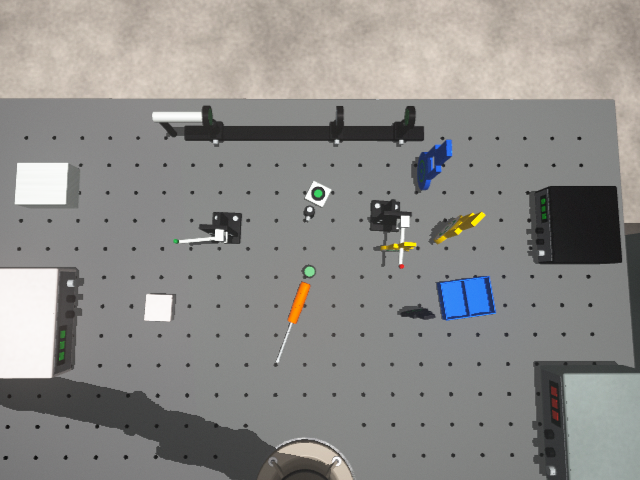

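Scene view: used stand at (233,300) and spare stand at (425,285). Top view: red tip (401,266), used hinge (404,221), green tip (176,241), spare hinge (220,235).

Paddle candidates (top px): small yellow (400,246) on the red-tipped hook, larger yellow (460,227), blue (433,165), black (416,312). I choose the small yellow at (400,246) and will check it in a crop.

Run:
```python
from h import *
z=np.load('/tmp/top0.npz'); im,d=z['im'],z['d']; P=pts('top',d)
hsv=cv2.cvtColor(im,cv2.COLOR_RGB2HSV); H,S,V=[hsv[:,:,i].astype(int) for i in range(3)]
X=P
def show(n,m,box,zmin=0.1,zmax=0.3):
    b=np.zeros_like(m); b[box[1]:box[3],box[0]:box[2]]=1
    k=m&b&(P[:,:,2]>zmin)&(P[:,:,2]<zmax); p=P[k]
    if len(p)==0: print(n,'none');return
    print(n,len(p),p.mean(0).round(4),'min',p.min(0).round(4),'max',p.max(0).round(4)); return p
show('red',(S>150)&((H<8)|(H>172)),(390,255,412,275))
show('green',(S>120)&(H>45)&(H<85),(165,230,190,250))
def bar(n,box):
    m=(S<50)&(V>130); p=show(n,m,box,0.13,0.2)
    print('  hi',p[p[:,2]>.16].mean(0).round(4)); q=p[p[:,2]<.16]; c=q.mean(0); u=np.linalg.svd(q-c)[2][0]; print('  bar',c.round(4),u.round(4))
bar('used',(392,212,414,266)); bar('spare',(177,226,230,246))
y=(S>150)&(H>20)&(H<35)
p=show('yellow',y,(376,236,422,256),0.1,0.4)
for lo,hi in((.14,.17),(.17,.2),(.2,.25)):
    q=p[(p[:,2]>lo)&(p[:,2]<hi)]
    if len(q)>3: c=q.mean(0);print(lo,len(q),c.round(4),q.min(0).round(3),q.max(0).round(3),np.linalg.svd((q-c)[:,:2])[2][0])
k=(V<60)
for n,b in(('ustand',(365,195,405,240)),('sstand',(205,205,245,245))):
    p=show(n,k,b,.15,.168); c=p.mean(0); rc=cv2.minAreaRect((p[:,:2]*1000).astype(np.float32)); print(rc)
for n,b in(('cyl',(300,262,318,280)),('post',(300,203,318,222)),('case',(140,290,178,325)),('tray',(435,272,498,322)),('driver',(270,278,314,365)),('blackpaddle',(395,300,440,325)),('bigY',(432,205,490,245)),('blue',(412,135,455,192))):
    show(n,np.ones_like(k),b,.012,.4)
cv2.imwrite('pics/crop0.png',cv2.resize(np.vstack([np.load('/tmp/scene0.npz')['im'][190:290,130:290],im[200:300,360:520]])[:,:,::-1],None,fx=3,fy=3,interpolation=cv2.INTER_CUBIC))
```

```text
red 15 [ 0.5184 -0.2023  0.1687] min [ 0.5143 -0.2058  0.1658] max [ 0.5226 -0.1977  0.1713]
green 16 [0.5724 0.2682 0.169 ] min [0.5694 0.2649 0.1627] max [0.576  0.2719 0.1742]
used 209 [ 0.5849 -0.2083  0.1601] min [ 0.5232 -0.2256  0.1474] max [ 0.6267 -0.199   0.173 ]
  hi [ 0.613  -0.2109  0.1693]
  bar [ 0.5632 -0.2062  0.153 ] [-0.993   0.1175  0.0134]
spare 239 [0.5799 0.2062 0.1603] min [0.5689 0.1691 0.1303] max [0.5976 0.268  0.174 ]
  hi [0.5848 0.1784 0.1693]
  bar [0.5759 0.2291 0.1529] [-0.0902  0.9957  0.0201]
yellow 166 [ 0.5604 -0.2019  0.1719] min [ 0.5561 -0.2283  0.1007] max [ 0.5661 -0.1767  0.2173]
0.14 41 [ 0.5607 -0.1982  0.159 ] [ 0.556 -0.228  0.142] [ 0.566 -0.186  0.169] [0.15605984 0.9877476 ]
0.17 22 [ 0.5589 -0.204   0.184 ] [ 0.557 -0.219  0.171] [ 0.564 -0.197  0.199] [0.20686518 0.97836946]
0.2 62 [ 0.5606 -0.2087  0.212 ] [ 0.557 -0.221  0.2  ] [ 0.565 -0.198  0.217] [-0.08798835 -0.9961215 ]
ustand 86 [ 0.6311 -0.1887  0.1602] min [ 0.6255 -0.212   0.1505] max [ 0.636  -0.1671  0.1661]
((631.1924438476562, -189.5458984375), (44.90195083618164, 10
[... 269 characters left out ...]
 -0.0249  0.0465] max [0.5254 0.0033 0.0538]
post 126 [ 0.6511 -0.0114  0.0514] min [ 0.6328 -0.0312  0.0127] max [0.6789 0.0008 0.0765]
case 760 [0.4274 0.3423 0.0348] min [0.3957 0.3126 0.0128] max [0.4587 0.377  0.0429]
tray 544 [ 0.446  -0.3896  0.0243] min [ 0.395  -0.4528  0.012 ] max [ 0.4988 -0.323   0.0341]
driver 535 [0.4194 0.0214 0.021 ] min [ 0.297  -0.011   0.0121] max [0.4857 0.0677 0.0298]
blackpaddle 261 [ 0.4148 -0.2522  0.0957] min [ 0.4051 -0.2868  0.0121] max [ 0.4222 -0.2268  0.1661]
bigY 640 [ 0.6068 -0.3367  0.1316] min [ 0.5759 -0.3701  0.0122] max [ 0.643  -0.3087  0.2286]
blue 998 [ 0.7521 -0.2845  0.1228] min [ 0.7062 -0.2979  0.012 ] max [ 0.8518 -0.2695  0.2368]
```

View pics/crop0.png

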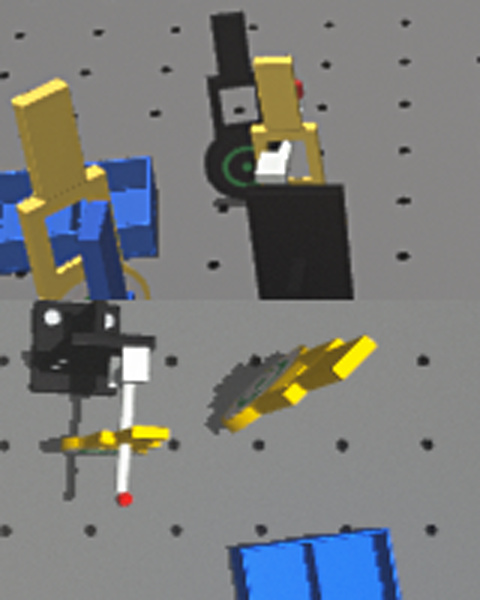

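The crop confirms it: the small yellow paddle hangs on the red-tipped hook (crop (290,120) in the scene part, (120,440) in the top part). The larger yellow one stands alone to its right. Next: shut the fingers, travel above the spare hook, and turn.

```bash
cat > go.py <<'E'
# prints what is left to a target: x y z yaw_of_tool_x(deg)  -> shift in tool axes (cm), turn about tool z (rad)
import sys; from h import *
o,R=st(); t=list(map(float,sys.argv[1:5])); p=o['tcp_pos']
yaw=np.arctan2(R[1,0],R[0,0]); dy=(np.radians(t[3])-yaw+np.pi)%(2*np.pi)-np.pi
print('t',round(o['clock'],2),'p',p.round(4),'yaw',np.degrees(yaw).round(1),'tilt',R[:,2].round(3),'j',o['joints'].round(2),'F',o['contact_force'].round(1),'w',o['grip_width'])
print('shift_cm',((np.array(t[:3])-p)@R*100).round(2),'turn_z',(-dy).round(3))
E
python3 -m crank '[[[-4.1,-2,0],[0,0,0]],[[-4.1,-2,0],[0,0,0]],[[-4.1,-2,0],[0,0,0]],[[-4.1,-2,0],[0,0,0]],[[-4.1,-2,0],[0,0,0]]]' 0 20
python3 -m crank '[[[-4.1,-2,0],[0,0,0]],[[-4.1,-2,0],[0,0,0]],[[-4.1,-2,0],[0,0,0]],[[-4.1,-2,0],[0,0,0]],[[-4.1,-2,0],[0,0,0]]]'
python3 -m crank '[[[0,0,0],[0,0,0.14]],[[0,0,0],[0,0,0.14]],[[0,0,0],[0,0,0.14]],[[0,0,0],[0,0,0.14]],[[0,0,0],[0,0,0.14]]]'
python3 -m crank '[[[0,0,0],[0,0,0.14]],[[0,0,0],[0,0,0.14]],[[0,0,0],[0,0,0.14]],[[0,0,0],[0,0,0]],[[0,0,0],[0,0,0]]]'
python3 go.py .601 .258 .2 95
```

```text
clock: 0.6
tcp_pos: [0.3734, 0.482, 0.231]
orientation: [-0.491, -3.103, 0.001]
contact_force: [0.8, 0.8, -0.4]
grip_width: 0.0119
gripper_force: 0.0
clock: 1.1
tcp_pos: [0.5374, 0.3237, 0.231]
orientation: [-0.491, -3.103, 0.001]
contact_force: [0.2, 0.1, -0.4]
grip_width: -0.0001
gripper_force: 0.0
clock: 1.6
tcp_pos: [0.5363, 0.3251, 0.2308]
orientation: [-1.533, -2.742, 0.001]
contact_force: [-0.7, -0.2, 0.2]
grip_width: 0.0002
gripper_force: 0.0
clock: 2.1
tcp_pos: [0.5363, 0.3253, 0.231]
orientation: [2.06, 2.372, -0.001]
contact_force: [-0.3, 0.1, -0.6]
grip_width: -0.0002
gripper_force: 0.0
t 2.1 p [0.5363 0.3253 0.231 ] yaw 98.1 tilt [-0.    -0.001 -1.   ] j [-0.93  0.42  0.39  1.7  -0.18  1.06 -0.35] F [-0.3  0.1 -0.6] w -0.00015548672185014987
shift_cm [-7.57  5.46  3.1 ] turn_z 0.054
```

```bash
python3 -m crank '[[[-2.6,1.9,0],[0,0,0.054]],[[-2.7,1.7,0],[0,0,0]],[[-2.55,1.4,0],[0,0,0]],[[0,0,0],[0,0,0]],[[0,0,0],[0,0,0]]]' | head -2
python3 go.py .601 .258 .135 95
python3 - <<'E'
from h import *
im,d=save('top','top1'); cv2.imwrite('pics/crop1.png',cv2.resize(im[180:280,140:280][:,:,::-1],None,fx=4,fy=4))
E
```

```text
clock: 2.6
tcp_pos: [0.5944, 0.2516, 0.2312]
t 2.6 p [0.5944 0.2516 0.2312] yaw 94.8 tilt [-0.  0. -1.] j [-0.8   0.45  0.42  1.65 -0.2   1.08 -0.24] F [ 0.3 -0.1  0.6] w -4.497651847730447e-05
shift_cm [0.59 0.71 9.62] turn_z -0.004
```

View pics/crop1.png

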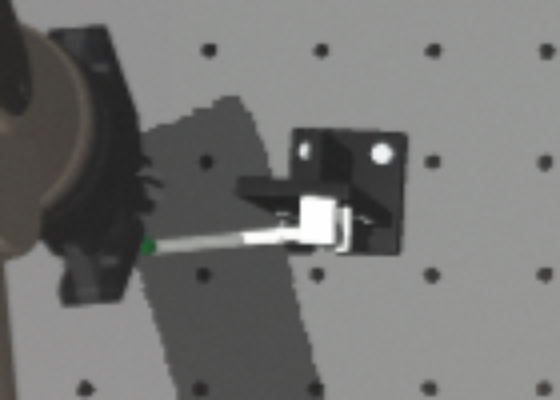

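The crop shows the gripper (left, 90,160) above and beyond the green tip (148,245), with the hinge at (318,215). That agrees with the measured positions. Lower behind the bar.

```bash
python3 -m crank '[[[0.6,0.7,0],[0,0,0]],[[0,0,0],[0,0,0]],[[0,0,2.5],[0,0,0]],[[0,0,2.5],[0,0,0]],[[0,0,2.5],[0,0,0]]]' | sed -n 2p
python3 -m crank '[[[0,0,2],[0,0,0]],[[0,0,0],[0,0,0]],[[0,-0.4,0],[0,0,0]],[[0,0,0],[0,0,0]]]'
python3 -m crank '[[[0,-0.3,0],[0,0,0]],[[0,0,0],[0,0,0]]]' | sed -n '2p;4p'
python3 -m crank '[[[0,-0.3,0],[0,0,0]],[[0,0,0],[0,0,0]]]' | sed -n '2p;4p'
python3 go.py .601 .258 .135 95
```

```text
tcp_pos: [0.6004, 0.2602, 0.1555]
clock: 3.55
tcp_pos: [0.5969, 0.2592, 0.1377]
orientation: [2.126, 2.312, 0.003]
contact_force: [0.5, 0.0, 0.2]
grip_width: -0.0002
gripper_force: 0.0
tcp_pos: [0.5938, 0.2586, 0.1373]
contact_force: [-0.0, 0.1, 0.2]
tcp_pos: [0.5913, 0.2583, 0.137]
contact_force: [1.5, 0.7, -0.6]
t 3.95 p [0.5913 0.2583 0.137 ] yaw 94.8 tilt [ 0.002  0.001 -1.   ] j [-0.78  0.55  0.38  1.74 -0.25  0.9  -0.21] F [ 1.5  0.7 -0.6] w 0.00027590616573841293
shift_cm [-0.11  0.97  0.2 ] turn_z -0.004
```

```bash
python3 -m crank '[[[0.13,-0.8,0],[0,0,-0.1]],[[0.13,-0.8,0],[0,0,-0.1]],[[0.13,-0.8,0],[0,0,-0.1]],[[0.13,-0.8,0],[0,0,-0.1]],[[0,0,0],[0,0,0]]]' | sed -n '2p;4p'
python3 -m crank '[[[0.13,-0.8,0],[0,0,-0.1]],[[0.13,-0.8,0],[0,0,-0.1]],[[0.13,-0.8,0],[0,0,-0.1]],[[0.13,-0.8,0],[0,0,-0.1]],[[0,0,0],[0,0,0]]]' | sed -n '2p;4p'
python3 - <<'E'
from h import *
o,R=st(); h=np.array([.581,.178]); v=(o['tcp_pos'][:2]-h)@R[:2,:2]; print(v.round(4)*1000,o['tcp_pos'].round(4),np.degrees(np.arctan2(R[1,0],R[0,0])))
E
```

```text
tcp_pos: [0.5588, 0.2555, 0.1369]
contact_force: [0.7, -0.3, 0.6]
tcp_pos: [0.5302, 0.2408, 0.1367]
contact_force: [0.6, 0.6, 0.2]
[79.2 16.1] [0.5302 0.2408 0.1367] 140.46274358198485
```

```bash
python3 -m crank '[[[0.13,-0.8,0],[0,0,-0.1]],[[0.13,-0.8,0],[0,0,-0.1]],[[0.13,-0.8,0],[0,0,-0.1]],[[0.13,-0.8,0],[0,0,-0.1]]]' | sed -n '2p;4p'
python3 -m crank '[[[0,0,0],[0,0,0]]]' | sed -n '2p;4p'
python3 - <<'E'
from h import *
o,R=st(); h=np.array([.581,.178]); v=(o['tcp_pos'][:2]-h)@R[:2,:2]; print(v.round(4)*1000,o['tcp_pos'].round(4),np.degrees(np.arctan2(R[1,0],R[0,0])))
im,d=save('top','top2'); cv2.imwrite('pics/crop2.png',cv2.resize(im[180:300,140:300][:,:,::-1],None,fx=4,fy=4))
P=pts('top',d); hsv=cv2.cvtColor(im,cv2.COLOR_RGB2HSV); k=(hsv[:,:,1]>120)&(abs(hsv[:,:,0].astype(int)-65)<20)&(P[:,:,2]>.15)&(P[:,:,2]<.2)&(P[:,:,1]>.1); print(k.sum(),P[k].mean(0))
E
```

```text
tcp_pos: [0.5101, 0.2176, 0.1366]
contact_force: [2.9, 2.3, 0.3]
tcp_pos: [0.5094, 0.2163, 0.1365]
contact_force: [0.3, 0.5, 0.2]
[79.6 16.1] [0.5094 0.2163 0.1365] 163.29031219862023
0 [nan nan nan]<stdin>:4: RuntimeWarning: Mean of empty slice.
  ret = um.true_divide(
```

View pics/crop2.png

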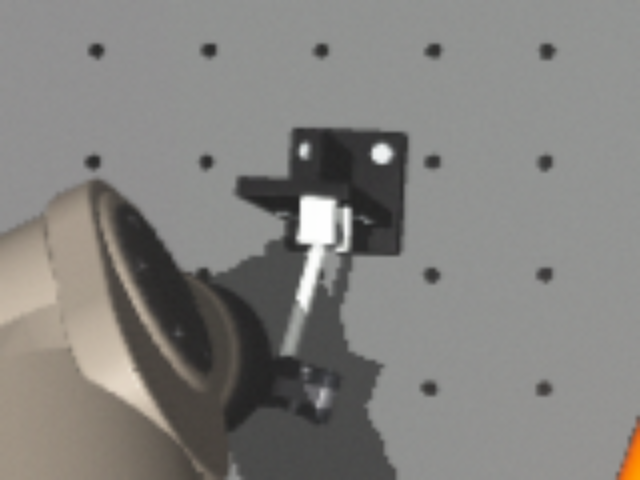

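The crop shows the bar swung out, from the hinge at (318,220) to the gripper at (290,370), and following the fingers. The last part goes slowly, in small steps.

```bash
python3 -m crank '[[[0.13,-0.8,0],[0,0,-0.1]],[[0.09,-0.6,0],[0,0,-0.07]],[[0,0,0],[0,0,0]]]' | sed -n '2p;4p'
python3 -m crank '[[[0.03,-0.24,0],[0,0,-0.03]],[[0,0,0],[0,0,0]]]' | sed -n '2p;4p'
python3 -m crank '[[[0.03,-0.24,0],[0,0,-0.03]],[[0,0,0],[0,0,0]]]' | sed -n '2p;4p'
python3 go.py .581 .178 .135 180
```

```text
tcp_pos: [0.5036, 0.2037, 0.1362]
contact_force: [-0.0, 0.6, -1.1]
tcp_pos: [0.503, 0.2019, 0.1362]
contact_force: [0.8, 0.8, 0.0]
tcp_pos: [0.5024, 0.1997, 0.1362]
contact_force: [-0.2, 4.1, -0.0]
t 6.2 p [0.5024 0.1997 0.1362] yaw 176.5 tilt [-0.     0.001 -1.   ] j [-0.53  0.37  0.05  1.97 -0.03  0.8   1.04] F [-0.2  4.1 -0. ] w -0.0001458737326448945
shift_cm [-7.98 -1.7   0.12] turn_z -0.06
```

```bash
python3 -m crank '[[[0.02,-0.12,0],[0,0,-0.015]],[[0,0,0],[0,0,0]]]' | sed -n '2p;4p'
python3 go.py .581 .178 .135 180
```

```text
tcp_pos: [0.5021, 0.1996, 0.1364]
contact_force: [1.2, 7.0, -1.5]
t 6.4 p [0.5021 0.1996 0.1364] yaw 177.5 tilt [ 0.     0.002 -1.   ] j [-0.53  0.37  0.04  1.97 -0.02  0.8   1.06] F [ 1.2  7.  -1.5] w 3.3134225400465435e-05
shift_cm [-7.97 -1.81  0.13] turn_z -0.044
```

```bash
python3 -m crank '[[[0,-0.1,0],[0,0,0]],[[0,0,0],[0,0,0]]]' | sed -n '2p;4p'
python3 -m crank '[[[0,-0.04,0],[0,0,0]],[[0,0,0],[0,0,0]]]' | sed -n '2p;4p'
```

```text
tcp_pos: [0.5021, 0.1995, 0.1364]
contact_force: [-0.1, 8.2, -1.9]
tcp_pos: [0.5021, 0.1995, 0.1365]
contact_force: [0.3, 9.2, -2.4]
```

```bash
python3 -m crank '[[[0,-0.1,0],[0,0,0]],[[0,0,0],[0,0,0]]]' | sed -n '2p;4p'
python3 -m crank '[[[0,-0.05,0],[0,0,0]],[[0,0,0],[0,0,0]],[[0,0,0],[0,0,0]],[[0,0,0],[0,0,0]],[[0,0,0],[0,0,0]]]' | sed -n '2p;4p'
python3 -m crank '[[[0,0,0],[0,0,0]],[[0,0,0],[0,0,0]],[[0,0,0],[0,0,0]]]' | sed -n '2p;4p'
```

```text
tcp_pos: [0.5021, 0.1993, 0.1365]
contact_force: [0.5, 10.7, -2.3]
tcp_pos: [0.5021, 0.1993, 0.1366]
contact_force: [0.7, 12.3, -2.2]
tcp_pos: [0.5021, 0.1993, 0.1366]
contact_force: [1.2, 12.8, -2.5]
```

Pressed at 12.5 N for over 0.8 s. Back off, rise, travel to above the used hook, turn, and remeasure both hooks.

```bash
python3 -m crank '[[[0,0.5,0],[0,0,0]],[[0,2,0],[0,0,0]],[[0,1,-2],[0,0,0]],[[0,0,-4],[0,0,0]],[[0,0,-4],[0,0,0]]]' | sed -n '2p;4p'
python3 -m crank '[[[0,0,-3],[0,0,0]],[[0,-4,0],[0,0,0]],[[0,-4,0],[0,0,0.14]],[[0.6,-4,0],[0,0,0.14]],[[1.1,-4,0],[0,0,0.14]]]' 4 | sed -n '2p;4p'
python3 -m crank '[[[1.6,-3.6,0],[0,0,0.14]],[[2.1,-3.4,0],[0,0,0.14]],[[2.6,-3.1,0],[0,0,0.14]],[[2.9,-2.7,0],[0,0,0.14]],[[0,0,0],[0,0,0.14]]]' | sed -n '2p;4p'
python3 -m crank '[[[0,0,0],[0,0,0.14]],[[0,0,0],[0,0,0.14]],[[0,0,0],[0,0,0.14]],[[0,0,0],[0,0,0]]]' | sed -n '2p;4p'
python3 go.py .5605 -.2085 .26 84
python3 - <<'E'
from h import *
im,d=save('top','top3'); P=pts('top',d); hsv=cv2.cvtColor(im,cv2.COLOR_RGB2HSV); H,S,V=[hsv[:,:,i].astype(int) for i in range(3)]
Y=P[:,:,1];Z=P[:,:,2];Xx=P[:,:,0]
k=(S>120)&(abs(H-65)<20)&(Z>.15)&(Z<.2)&(Y>.1); tip=P[k].mean(0); print('green tip',k.sum(),tip.round(4))
w=(S<50)&(V>130)&(Y>.14)&(Y<.22)&(Xx>.48)&(Xx<.562)&(Z>.13)&(Z<.165); q=P[w]; c=q.mean(0); print('bar',len(q),c.round(4),np.linalg.svd(q-c)[2][0].round(3))
t=im.copy(); cv2.imwrite('pics/top3v.png',t[:,:,::-1])
E
```

```text
tcp_pos: [0.5027, 0.2286, 0.2364]
contact_force: [1.0, 0.6, -0.2]
tcp_pos: [0.4636, 0.0739, 0.2659]
contact_force: [-0.1, -0.5, -0.6]
tcp_pos: [0.3127, 0.0346, 0.2653]
contact_force: [1.4, -0.5, 0.5]
tcp_pos: [0.317, 0.035, 0.266]
contact_force: [-0.5, -0.3, -0.1]
t 9.7 p [0.317 0.035 0.266] yaw 89.1 tilt [-0.002 -0.001 -1.   ] j [-0.37 -0.19  0.05  2.26  0.01  1.08 -0.34] F [-0.5 -0.3 -0.1] w 0.04018993109256704
shift_cm [-23.95  24.74   0.58] turn_z 0.088
green tip 16 [0.4894 0.1824 0.1698]
bar 123 [0.5271 0.1813 0.1526] [-0.999  0.047  0.013]
```

View pics/top3v.png

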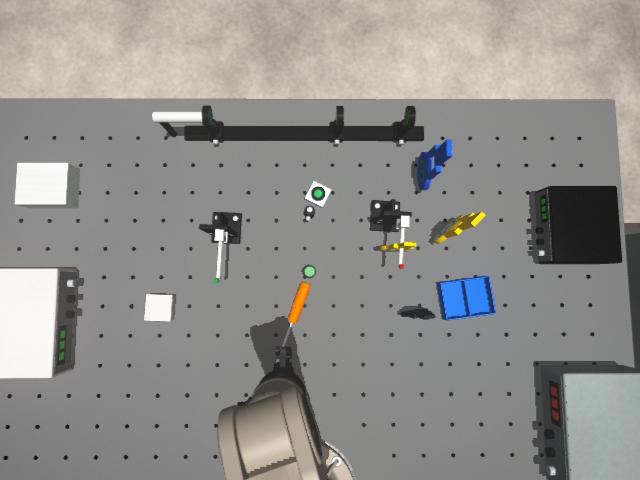

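The picture shows the spare hook swung out, tip at (216,280) and hinge at (221,235). The paddle is still on the used hook at (398,246). The arm stopped short at (285,360) because my sideways sign was wrong, which did no harm. Go above the grip tab.

```bash
python3 -m crank '[[[-4,4.1,0],[0,0,0]],[[-4,4.1,0],[0,0,0]],[[-4,4.1,0],[0,0,0]],[[-4,4.1,0],[0,0,0]],[[-4,4.1,0],[0,0,0]]]' 3.5 | sed -n '2p;4p'
python3 -m crank '[[[-2,2.1,0],[0,0,0]],[[-1.95,2.1,0],[0,0,0.088]],[[0,0,0],[0,0,0]],[[0,0,0],[0,0,0]]]' | sed -n '2p;4p'
python3 go.py .5605 -.2085 .24 84
python3 - <<'E'
from h import *
im,d=save('scene','sc4'); cv2.imwrite('pics/crop4.png',cv2.resize(im[130:290,140:340][:,:,::-1],None,fx=4,fy=4)[:600])
P=pts('scene',d); hsv=cv2.cvtColor(im,cv2.COLOR_RGB2HSV); H,S,V=[hsv[:,:,i].astype(int) for i in range(3)]
k=np.zeros(H.shape,bool); k[195:260,205:250]=1
q=P[k&(S>120)&(H>18)&(H<36)&(P[:,:,2]>.1)&(P[:,:,0]>.5)]
t=q[q[:,2]>.175]; print(len(q),len(t),t.mean(0).round(4),t.min(0).round(4),t.max(0).round(4))
c=t.mean(0); n=np.linalg.svd(t-c)[2][2]; print('normal',n.round(3), 'per-axis std',t.std(0).round(4))
E
```

```text
tcp_pos: [0.4953, -0.1427, 0.2661]
contact_force: [0.4, 0.6, -0.1]
tcp_pos: [0.5354, -0.1811, 0.2656]
contact_force: [-0.3, 1.3, -0.6]
t 10.65 p [ 0.5354 -0.1811  0.2656] yaw 84.4 tilt [-0.002 -0.    -1.   ] j [-0.11  0.27  0.4   1.8  -0.12  1.09  0.23] F [-0.3  1.3 -0.6] w 0.03508404129100401
shift_cm [-2.48  2.77  2.56] turn_z 0.007
495 235 [ 0.5824 -0.2091  0.2054] [ 0.5606 -0.2231  0.175 ] [ 1.4392 -0.0956  0.742 ]
normal [-0.205  0.971  0.121] per-axis std [0.1128 0.0164 0.0716]
```

View pics/crop4.png

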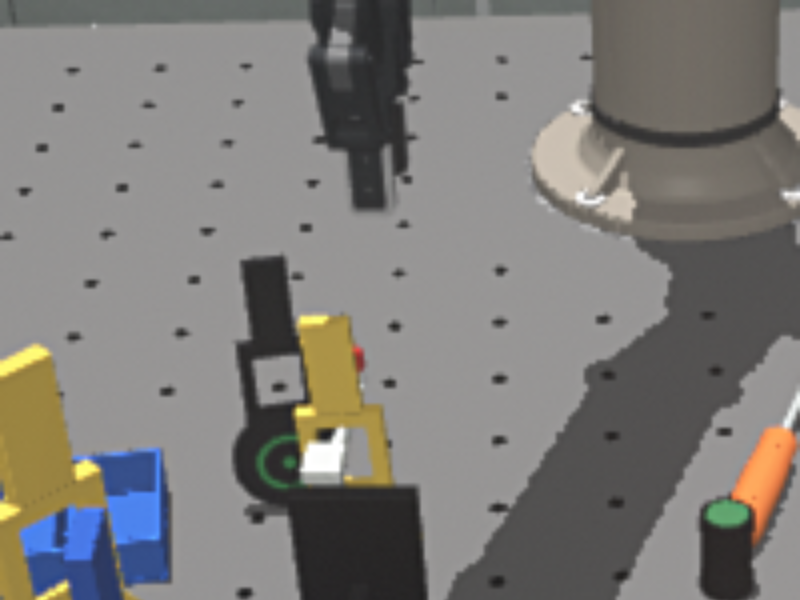

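The crop shows the gripper (365,130) ahead of the tab, with the paddle's tab at (330,360) leaning slightly. I'll refit from the same picture without the no-reading pixels.

Run:
```python
from h import *
z=np.load('/tmp/sc4.npz'); im,d=z['im'],z['d']
P=pts('scene',d); hsv=cv2.cvtColor(im,cv2.COLOR_RGB2HSV); H,S,V=[hsv[:,:,i].astype(int) for i in range(3)]
k=np.zeros(H.shape,bool); k[195:260,205:250]=1
q=P[k&(d>0)&(S>120)&(H>18)&(H<36)&(P[:,:,2]>.1)&(P[:,:,0]>.5)&(P[:,:,0]<.6)]
t=q[(q[:,2]>.17)&(q[:,2]<.212)]
A=np.c_[t[:,1]-t[:,1].mean(),t[:,2]-.199,np.ones(len(t))]; co=np.linalg.lstsq(A,t[:,0],rcond=None)[0]; print(len(t),'dx/dy,dx/dz,x at grip (face +x)',co.round(4))
for lo,hi in((.17,.18),(.18,.19),(.19,.2),(.2,.21),(.21,.225)):
    s=q[(q[:,2]>lo)&(q[:,2]<hi)]; print(lo,len(s),s[:,1].min().round(4),s[:,1].max().round(4),s.mean(0).round(4))
print('zmax',q[:,2].max())
```

```text
230 dx/dy,dx/dz,x at grip (face +x) [ 0.0544 -0.014   0.5677]
0.17 53 -0.2219 -0.1983 [ 0.5679 -0.2105  0.1754]
0.18 54 -0.2226 -0.1993 [ 0.5681 -0.2107  0.1855]
0.19 54 -0.2231 -0.1993 [ 0.5678 -0.211   0.1954]
0.2 55 -0.223 -0.1998 [ 0.5678 -0.2114  0.2049]
0.21 40 -0.2222 -0.2008 [ 0.5661 -0.2115  0.2124]
zmax 0.21514414182757255
```

```bash
python3 -m crank '[[[-1.3,1.45,0],[0,0,0]],[[-1.3,1.45,0],[0,0,-0.028]],[[0,0,0],[0,0,0]],[[0,0,0],[0,0,0]]]' | sed -n '2p;4p'
python3 go.py .562 -.210 .181 86
```

```text
tcp_pos: [0.5614, -0.2087, 0.2662]
contact_force: [-0.5, 0.0, -0.7]
t 11.1 p [ 0.5614 -0.2087  0.2662] yaw 85.9 tilt [-0.001  0.001 -1.   ] j [-0.06  0.33  0.4   1.73 -0.14  1.11  0.31] F [-0.5  0.  -0.7] w 0.03496359610508251
shift_cm [-0.13  0.08  8.52] turn_z -0.001
```

```bash
python3 -m crank '[[[-0.1,0.1,3],[0,0,0]],[[0,0,3],[0,0,0]],[[0,0,2.5],[0,0,0]],[[0,0,0],[0,0,0]]]' | sed -n '2p;4p'
python3 -m crank '[[[0,0,0],[0,0,0]],[[0,0,0],[0,0,0]],[[0,0,0],[0,0,0]],[[0,0,0],[0,0,0]]]' 0 40
python3 go.py .562 -.210 .181 86
```

```text
tcp_pos: [0.5601, -0.2083, 0.1781]
contact_force: [-0.8, 0.1, -0.6]
clock: 11.9
tcp_pos: [0.5639, -0.2108, 0.1828]
orientation: [2.299, 2.139, 0.002]
contact_force: [-0.7, 0.9, 3.7]
grip_width: 0.0074
gripper_force: 43.5
t 11.9 p [ 0.5639 -0.2108  0.1828] yaw 85.9 tilt [ 0.002 -0.    -1.   ] j [-0.03  0.42  0.38  1.81 -0.19  0.94  0.35] F [-0.7  0.9  3.7] w 0.007449815229823219
shift_cm [ 0.07 -0.19  0.18] turn_z -0.002
```

```bash
python3 -m crank '[[[0,0,-0.6],[0,0,0]],[[0,0,-0.7],[0,0,0]],[[0,0,-0.7],[0,0,0]],[[0,0,0],[0,0,0]],[[0,0,0],[0,0,0]]]' | sed -n '2p;4p'
python3 go.py .562 -.210 .2073 86
```

```text
tcp_pos: [0.5632, -0.2107, 0.2015]
contact_force: [0.2, 0.0, -1.6]
t 12.4 p [ 0.5632 -0.2107  0.2015] yaw 85.9 tilt [ 0. -0. -1.] j [-0.04  0.4   0.38  1.79 -0.18  0.98  0.34] F [ 0.2  0.  -1.6] w 0.007141432761671451
shift_cm [ 0.07 -0.12 -0.58] turn_z -0.002
```

```bash
python3 -m crank '[[[0,0,-0.55],[0,0,0]],[[0,0,0],[0,0,0]],[[0.1,-1.5,0],[0,0,0]],[[0.05,-1.5,0],[0,0,0]],[[0,0,0],[0,0,0]]]' | sed -n '2p;4p'
python3 go.py .5 -.204 .2073 86
python3 - <<'E'
from h import *
im,d=save('scene','sc5'); cv2.imwrite('pics/crop5.png',cv2.resize(im[140:290,160:360][:,:,::-1],None,fx=4,fy=4)[:600])
E
```

```text
tcp_pos: [0.5315, -0.2073, 0.2066]
contact_force: [-0.8, -1.2, -1.9]
t 12.9 p [ 0.5315 -0.2073  0.2066] yaw 85.8 tilt [-0.002  0.001 -1.   ] j [-0.05  0.35  0.39  1.86 -0.16  0.97  0.34] F [-0.8 -1.2 -1.9] w 0.0071671021450774855
shift_cm [ 0.1  -3.16 -0.06] turn_z -0.003
```

View pics/crop5.png

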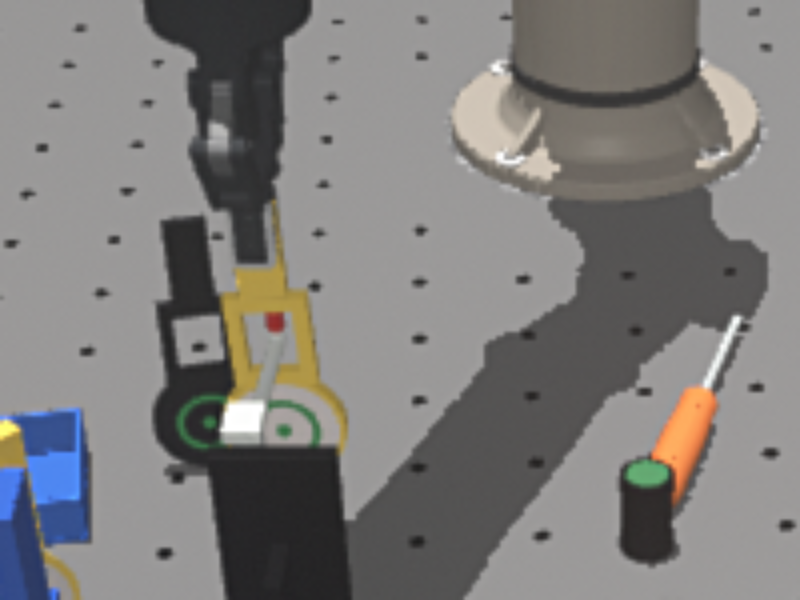

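The crop shows the red tip (275,322) in the middle of the lifted eye, with the white target at (285,430) beneath. It is clear to slide off over the tip.

```bash
python3 -m crank '[[[0.05,-1,-0.05],[0,0,0]],[[0,0,0],[0,0,0]]]' | sed -n '2p;4p'
python3 -m crank '[[[0.05,-1.2,0],[0,0,0]],[[0,-1.2,0],[0,0,0]],[[0,-1.2,0],[0,0,0]],[[0,0,0],[0,0,0]]]' | sed -n '2p;4p'
python3 go.py .45 .184 .25 87.3
```

```text
tcp_pos: [0.5225, -0.2059, 0.2072]
contact_force: [0.0, -0.6, -1.6]
tcp_pos: [0.4853, -0.2029, 0.2072]
contact_force: [0.7, -0.0, -1.7]
t 13.55 p [ 0.4853 -0.2029  0.2072] yaw 85.8 tilt [-0.001  0.001 -1.   ] j [-0.06  0.27  0.4   1.96 -0.13  0.94  0.33] F [ 0.7 -0.  -1.7] w 0.007723406662914305
shift_cm [38.33 -6.36 -4.24] turn_z -0.026
```

```bash
python3 -m crank '[[[0,0,-1.5],[0,0,0]],[[0,0,-2.5],[0,0,0]],[[1.5,-0.5,0],[0,0,-0.026]],[[3,-0.7,0],[0,0,0]],[[3.5,-0.7,0],[0,0,0]]]' | sed -n '2p;4p'
python3 -m crank '[[[3.5,-0.7,0],[0,0,0]],[[3.5,-0.7,0],[0,0,0]],[[3.5,-0.7,0],[0,0,0]],[[3.5,-0.7,0],[0,0,0]],[[3.5,-0.7,0],[0,0,0]]]' | sed -n '2p;4p'
python3 -m crank '[[[3.5,-0.5,0],[0,0,0]],[[3.5,-0.3,0],[0,0,0]],[[2,0,0],[0,0,0]],[[0,0,0],[0,0,0]],[[0,0,0],[0,0,0]]]' | sed -n '2p;4p'
python3 go.py .45 .184 .2072 87.3
```

```text
tcp_pos: [0.472, -0.1211, 0.2469]
contact_force: [0.8, 0.6, -1.5]
tcp_pos: [0.4445, 0.0566, 0.2468]
contact_force: [0.8, 0.6, -2.0]
tcp_pos: [0.4411, 0.1449, 0.2467]
contact_force: [0.5, -0.6, -0.9]
t 15.05 p [0.4411 0.1449 0.2467] yaw 87.5 tilt [-0.001 -0.001 -1.   ] j [-0.56  0.11  0.11  2.03 -0.01  1.01 -0.48] F [ 0.5 -0.6 -0.9] w 0.007168110268437853
shift_cm [3.95 0.72 3.95] turn_z 0.003
```

```bash
python3 -m crank '[[[2,0,0],[0,0,0]],[[1.95,0.4,0],[0,0,0]],[[0,0,2],[0,0,0]],[[0,0,1.9],[0,0,0]],[[0,0,0],[0,0,0]]]' | sed -n '2p;4p'
python3 go.py .462 .184 .2072 87.3
python3 - <<'E'
from h import *
im,d=save('scene','sc6'); cv2.imwrite('pics/crop6.png',cv2.resize(im[150:290,350:550][:,:,::-1],None,fx=4,fy=4)[:600])
E
```

```text
tcp_pos: [0.4459, 0.1819, 0.2059]
contact_force: [-1.3, -1.0, -1.3]
t 15.55 p [0.4459 0.1819 0.2059] yaw 87.3 tilt [-0.004 -0.003 -1.   ] j [-0.59  0.19  0.09  2.03 -0.02  0.92 -0.54] F [-1.3 -1.  -1.3] w 0.007081595906495517
shift_cm [ 0.29  1.59 -0.13] turn_z -0.0
```

View pics/crop6.png

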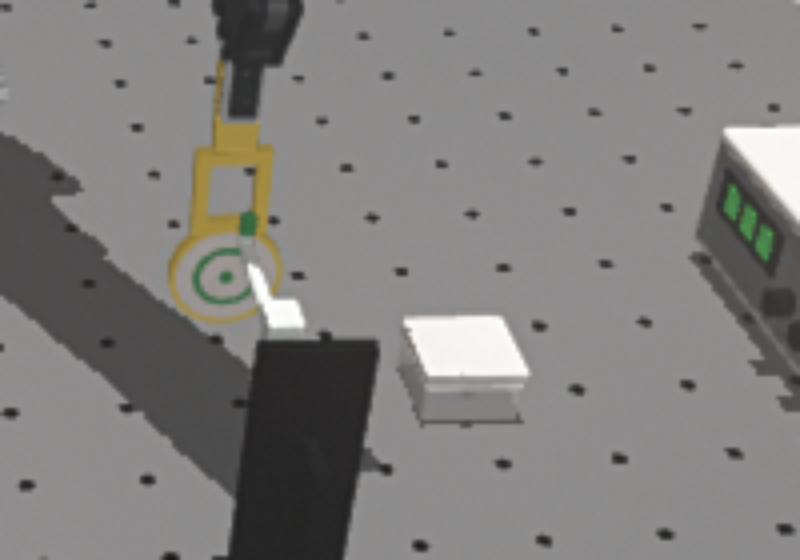

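The crop shows the held paddle with its eye at (232,185), in front of the green tip (248,223). I'll measure the relative offset from this same picture.

Run:
```python
from h import *
z=np.load('/tmp/sc6.npz'); im,d=z['im'],z['d']
P=pts('scene',d); hsv=cv2.cvtColor(im,cv2.COLOR_RGB2HSV); H,S,V=[hsv[:,:,i].astype(int) for i in range(3)]
k=np.zeros(H.shape,bool); k[160:240,385:425]=1
y=k&(d>0)&(S>110)&(H>18)&(H<36)&(P[:,:,0]<.5)&(P[:,:,0]>.4)
q=P[y]; print(len(q),q.mean(0).round(4))
for lo in np.arange(.126,.212,.006):
    s=q[(q[:,2]>lo)&(q[:,2]<lo+.006)]
    if len(s):
        ys=np.sort(s[:,1]); g=np.diff(ys); i=g.argmax() if len(g) else 0
        print(round(lo,3),len(s),'x',s[:,0].mean().round(4),'y',ys[0].round(4),ys[-1].round(4),'gap',(ys[i].round(4),ys[i+1].round(4)) if len(g) else '')
b=q[(q[:,2]>.12)&(q[:,2]<.21)]; A=np.c_[b[:,1]-.18,b[:,2]-.18,np.ones(len(b))]; print('dx/dy dx/dz',np.linalg.lstsq(A,b[:,0],rcond=None)[0].round(4))
g=k&(d>0)&(S>100)&(H>45)&(H<85)&(P[:,:,2]>.15)&(P[:,:,0]>.47); t=P[g]; print('tip',len(t),t.mean(0).round(4),t.min(0).round(4),t.max(0).round(4))
```

```text
395 [0.4503 0.1806 0.159 ]
0.126 15 x 0.4503 y 0.1611 0.2055 gap (np.float64(0.1753), np.float64(0.2001))
0.132 35 x 0.4502 y 0.1642 0.2052 gap (np.float64(0.1892), np.float64(0.1991))
0.138 30 x 0.4497 y 0.163 0.2038 gap (np.float64(0.1895), np.float64(0.1992))
0.144 19 x 0.4504 y 0.1624 0.2034 gap (np.float64(0.1695), np.float64(0.1955))
0.15 18 x 0.4503 y 0.1627 0.2021 gap (np.float64(0.1691), np.float64(0.1952))
0.156 16 x 0.4507 y 0.1611 0.2018 gap (np.float64(0.168), np.float64(0.1967))
0.162 18 x 0.4508 y 0.1622 0.2039 gap (np.float64(0.1679), np.float64(0.1958))
0.168 19 x 0.4507 y 0.1625 0.2024 gap (np.float64(0.1691), np.float64(0.1961))
0.174 33 x 0.4506 y 0.1614 0.2016 gap (np.float64(0.1709), np.float64(0.1742))
0.18 51 x 0.4503 y 0.1617 0.2028 gap (np.float64(0.1922), np.float64(0.1944))
0.186 26 x 0.4509 y 0.17 0.1921 gap (np.float64(0.1761), np.float64(0.1783))
0.192 26 x 0.451 y 0.1699 0.1939 gap (np.float64(0.1796), np.float64(0.1823))
0.198 15 x 0.4515 y 0.1699 0.1921 gap (np.float64(0.1767), np.float64(0.1801))
0.204 3 x 0.4492 y 0.1698 0.1709 gap (np.float64(0.1701), np.float64(0.1709))
0.21 2 x 0.4507 y 0.1693 0.1697 gap (np.float64(0.1693), np.float64(0.1697))
dx/dy dx/dz [0.035  0.0151 0.4506]
tip 15 [0.4962 0.1816 0.1656] [0.4937 0.179  0.1583] [0.5001 0.1843 0.1702]
```

Eye centre y 0.182 against tip y 0.1816, and the eye's span (about 0.143–0.177) includes the tip and bar (0.146–0.170). Slide on, watching the force.

```bash
python3 -m crank '[[[0,1.2,0],[0,0,0]],[[0,1.2,0],[0,0,0]],[[0,1.2,0],[0,0,0]],[[0,0.8,0],[0,0,0]],[[0,0,0],[0,0,0]]]' | sed -n '2p;4p'
python3 -m crank '[[[0,1,0],[0,0,0]],[[0,1,0],[0,0,0]],[[0,0,0],[0,0,0]]]' | sed -n '2p;4p'
python3 -m crank '[[[0,1,0],[0,0,0]],[[0,1,0],[0,0,0]],[[0,0,0],[0,0,0]]]' | sed -n '2p;4p'
python3 go.py .528 .180 .1828 87.3
```

```text
tcp_pos: [0.4932, 0.1818, 0.2085]
contact_force: [-0.1, 0.7, -1.6]
tcp_pos: [0.5131, 0.181, 0.2084]
contact_force: [0.2, 0.1, -1.5]
tcp_pos: [0.5331, 0.18, 0.2084]
contact_force: [0.1, -0.6, -1.1]
t 16.7 p [0.5331 0.18   0.2084] yaw 87.3 tilt [ 0.001 -0.    -1.   ] j [-0.53  0.32  0.11  1.86 -0.04  0.97 -0.44] F [ 0.1 -0.6 -1.1] w 0.007477636134810593
shift_cm [-0.02 -0.52  2.56] turn_z 0.0
```

```bash
python3 -m crank '[[[0,0,0.8],[0,0,0]],[[0,0,0.8],[0,0,0]],[[0,0,0.4],[0,0,0]],[[0,0,0],[0,0,0]],[[0,0,0],[0,0,0]]]' | sed -n '2p;4p'
for i in 1; do python3 -m crank '[[[0,0,0.15],[0,0,0]],[[0,0,0],[0,0,0]]]' | sed -n '2p;4p'; done
python3 -m crank '[[[0,0,0.15],[0,0,0]],[[0,0,0],[0,0,0]]]' | sed -n '2p;4p'
```

```text
tcp_pos: [0.5314, 0.1803, 0.1882]
contact_force: [-0.4, 0.8, -0.8]
tcp_pos: [0.5316, 0.1803, 0.1869]
contact_force: [0.6, -0.1, -1.6]
tcp_pos: [0.5315, 0.1802, 0.1852]
contact_force: [0.0, -0.2, -2.2]
```

```bash
python3 -m crank '[[[0,0,0.1],[0,0,0]],[[0,0,0],[0,0,0]]]' | sed -n '2p;4p'
python3 -m crank '[[[0,0,0.1],[0,0,0]],[[0,0,0],[0,0,0]]]' | sed -n '2p;4p'
python3 -m crank '[[[0,0,0.05],[0,0,0]],[[0,0,0],[0,0,0]]]' | sed -n '2p;4p'
```

```text
tcp_pos: [0.5315, 0.1802, 0.1842]
contact_force: [0.4, 1.1, -1.3]
tcp_pos: [0.5316, 0.1803, 0.1833]
contact_force: [0.2, 0.1, -2.2]
tcp_pos: [0.5317, 0.1803, 0.1831]
contact_force: [-0.0, -0.5, 1.1]
```

Seated at TCP z 0.183 with the load now on the hook. Release, rise and look.

```bash
python3 -m crank '[[[0,0,0],[0,0,0]],[[0,0,0],[0,0,0]],[[0,0,0],[0,0,0]],[[0,0,0],[0,0,0]],[[0,0,0],[0,0,0]]]' 3 20| sed -n '2p;4,6p'
python3 -m crank '[[[0,0,-1],[0,0,0]],[[0,0,-2.5],[0,0,0]],[[0,0,-4],[0,0,0]],[[0,0,0],[0,0,0]]]' | sed -n '2p;4p'
python3 - <<'E'
from h import *
im,d=save('scene','sc7'); cv2.imwrite('pics/crop7.png',cv2.resize(im[140:290,350:550][:,:,::-1],None,fx=4,fy=4)[:600])
E
```

```text
tcp_pos: [0.5316, 0.1803, 0.1828]
contact_force: [-0.4, 0.0, -0.5]
grip_width: 0.0299
gripper_force: 0.0
tcp_pos: [0.5346, 0.1813, 0.2639]
contact_force: [0.4, 0.8, 0.4]
```

View pics/crop7.png

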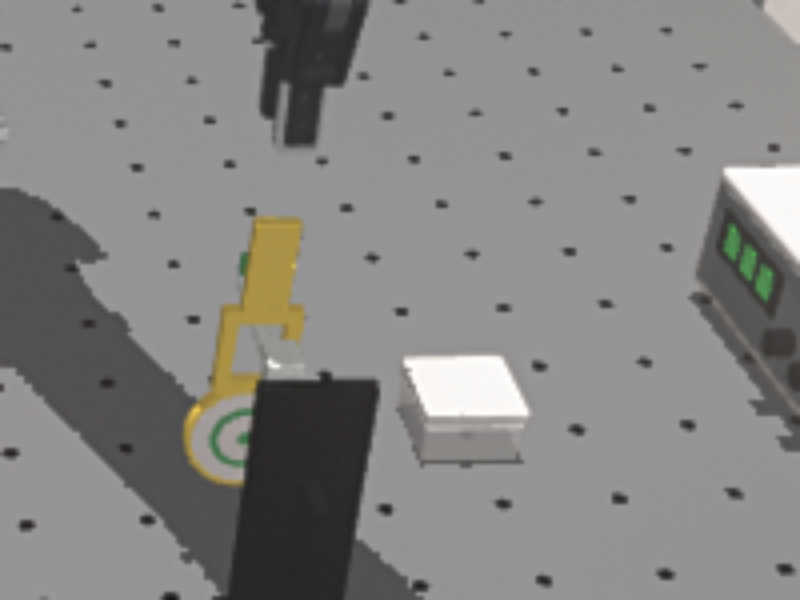

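The paddle hangs free and upright on the spare hook (tab at (275,260), eye over the bar at (260,340)), and the fingers are clear above. Now shut the fingers and go to the used hook's -y side.

```bash
python3 -m crank '[[[-2,0,-1],[0,0,0]],[[-4,0.2,0],[0,0,0]],[[-4,0.2,0],[0,0,0]],[[-4,0.2,0],[0,0,0]],[[-4,0.2,0],[0,0,0]]]' 0 20 | sed -n '2p;4p'
python3 -m crank '[[[-4,-0.2,0],[0,0,0]],[[-4,-0.2,0],[0,0,0]],[[-4,-0.2,0],[0,0,0]],[[-4,-0.2,0],[0,0,0]],[[-4,0,0],[0,0,0.06]]]' | sed -n '2p;4p'
python3 -m crank '[[[-2,0,0],[0,0,0]],[[0,0,0],[0,0,0]],[[0,0,0],[0,0,0]]]' | sed -n '2p;4p'
python3 go.py .5356 -.2294 .137 83.6
python3 - <<'E'
from h import *
im,d=save('top','top8'); P=pts('top',d); hsv=cv2.cvtColor(im,cv2.COLOR_RGB2HSV); H,S,V=[hsv[:,:,i].astype(int) for i in range(3)]
k=(S>150)&((H<8)|(H>172))&(P[:,:,2]>.15)&(P[:,:,2]<.2)&(P[:,:,1]<-.1)&(P[:,:,1]>-.3); print('red',k.sum(),P[k].mean(0).round(4))
g=(S>120)&(abs(H-65)<20)&(P[:,:,2]>.15)&(P[:,:,2]<.2)&(P[:,:,1]>.1); print('green',g.sum(),P[g].mean(0).round(4))
E
```

```text
tcp_pos: [0.5306, -0.0015, 0.2673]
contact_force: [1.3, -0.7, 0.1]
tcp_pos: [0.5131, -0.2008, 0.2674]
contact_force: [1.0, 0.1, -0.7]
tcp_pos: [0.5116, -0.2189, 0.2672]
contact_force: [-1.1, 0.2, 0.1]
t 20.45 p [ 0.5116 -0.2189  0.2672] yaw 83.9 tilt [-0.001  0.001 -1.   ] j [-0.01  0.25  0.36  1.82 -0.1   1.09  0.29] F [-1.1  0.2  0.1] w -5.384304633248339e-07
shift_cm [-0.8   2.51 13.02] turn_z 0.005
red 12 [ 0.5189 -0.2024  0.1689]
green 17 [0.4896 0.1825 0.1682]
```

Both hooks are where they were. Place and descend.

```bash
python3 -m crank '[[[-0.8,2.5,0],[0,0,0]],[[0,0,0],[0,0,0]],[[0,0,4],[0,0,0]],[[0,0,4],[0,0,0]]]' | sed -n '2p;4p'
python3 -m crank '[[[0,0,3],[0,0,0]],[[0,0,2],[0,0,0]],[[0,0,0],[0,0,0]]]' | sed -n '2p;4p'
python3 -m crank '[[[0.5,0,0],[0,0,0]],[[0,0,0],[0,0,0]]]' | sed -n '2p;4p'
python3 -m crank '[[[0.4,0,0],[0,0,0]],[[0,0,0],[0,0,0]]]' | sed -n '2p;4p'
python3 go.py .5384 -.2045 .137 83.6
```

```text
tcp_pos: [0.5371, -0.2283, 0.1877]
contact_force: [0.2, 0.4, -0.4]
tcp_pos: [0.5339, -0.2273, 0.1348]
contact_force: [0.2, -0.1, -0.4]
tcp_pos: [0.5377, -0.2237, 0.1392]
contact_force: [0.1, 0.1, 0.4]
tcp_pos: [0.5377, -0.2202, 0.1389]
contact_force: [0.0, 0.1, 0.1]
t 21.6 p [ 0.5377 -0.2202  0.1389] yaw 84.0 tilt [ 0.002  0.    -1.   ] j [ 0.03  0.44  0.33  1.89 -0.19  0.84  0.35] F [0.  0.1 0.1] w -0.00035324602435257083
shift_cm [ 1.57 -0.1   0.19] turn_z 0.007
```

```bash
python3 -m crank '[[[0.71,-0.11,0],[0,0,0.1]],[[0.71,-0.11,0],[0,0,0.1]],[[0.71,-0.11,0],[0,0,0.1]],[[0.71,-0.11,0],[0,0,0.1]],[[0,0,0],[0,0,0]]]' | sed -n '2p;4p'
python3 -m crank '[[[0.71,-0.11,0],[0,0,0.1]],[[0.71,-0.11,0],[0,0,0.1]],[[0.71,-0.11,0],[0,0,0.1]],[[0.71,-0.11,0],[0,0,0.1]]]' | sed -n '2p;4p'
python3 - <<'E'
from h import *
o,R=st(); h=np.array([.609,-.2125]); v=(o['tcp_pos'][:2]-h)@R[:2,:2]; print(v.round(4)*1000,o['tcp_pos'].round(4),np.degrees(np.arctan2(R[1,0],R[0,0])))
im,d=save('top','top9'); P=pts('top',d); hsv=cv2.cvtColor(im,cv2.COLOR_RGB2HSV); H,S,V=[hsv[:,:,i].astype(int) for i in range(3)]
k=(S>150)&((H<8)|(H>172))&(P[:,:,2]>.15)&(P[:,:,2]<.2)&(P[:,:,1]<-.05)&(P[:,:,1]>-.3); print('red',k.sum(),P[k].mean(0).round(4) if k.any() else '')
E
```

```text
tcp_pos: [0.5399, -0.1923, 0.1383]
contact_force: [-0.8, -1.5, 0.2]
tcp_pos: [0.5523, -0.1679, 0.1378]
contact_force: [-2.9, -1.2, 1.6]
[-17.2 -70. ] [ 0.5523 -0.1679  0.1378] 37.9767205468415
red 11 [ 0.5487 -0.1414  0.1752]
```

```bash
python3 -m crank '[[[0.71,-0.11,0],[0,0,0.1]],[[0.71,-0.11,0],[0,0,0.1]],[[0.71,-0.11,0],[0,0,0.1]],[[0.71,-0.11,0],[0,0,0.1]],[[0,0,0],[0,0,0]]]' | sed -n '2p;4p'
python3 -m crank '[[[0.71,-0.11,0],[0,0,0.1]],[[0.35,-0.06,0],[0,0,0.05]],[[0,0,0],[0,0,0]]]' | sed -n '2p;4p'
python3 -m crank '[[[0.21,-0.04,0],[0,0,0.03]],[[0,0,0],[0,0,0]]]' | sed -n '2p;4p'
python3 go.py .609 -.2125 .137 0
```

```text
tcp_pos: [0.5763, -0.1492, 0.1376]
contact_force: [0.1, 0.5, -0.3]
tcp_pos: [0.5857, -0.1457, 0.1377]
contact_force: [-2.5, 0.4, 0.2]
tcp_pos: [0.5875, -0.145, 0.1376]
contact_force: [-3.4, 1.5, 1.1]
t 23.55 p [ 0.5875 -0.145   0.1376] yaw 4.9 tilt [-0.001  0.    -1.   ] j [-0.34  0.54  0.66  1.85 -0.42  0.89 -0.97] F [-3.4  1.5  1.1] w 3.595788349355018e-05
shift_cm [1.56 6.91 0.06] turn_z 0.086
```

```bash
python3 -m crank '[[[0.21,-0.04,0],[0,0,0.03]],[[0,0,0],[0,0,0]]]' | sed -n '2p;4p'
python3 -m crank '[[[0.18,-0.03,0],[0,0,0.025]],[[0,0,0],[0,0,0]]]' | sed -n '2p;4p'
python3 -m crank '[[[0.1,0,0],[0,0,0.015]],[[0,0,0],[0,0,0]]]' | sed -n '2p;4p'
python3 go.py .609 -.2125 .137 0
```

```text
tcp_pos: [0.59, -0.1443, 0.1377]
contact_force: [-4.3, 0.8, 0.6]
tcp_pos: [0.592, -0.1438, 0.1377]
contact_force: [-2.8, 2.2, 0.3]
tcp_pos: [0.5929, -0.1436, 0.1377]
contact_force: [-2.3, 1.9, 0.7]
t 24.15 p [ 0.5929 -0.1436  0.1377] yaw 0.8 tilt [-0.  0. -1.] j [-0.35  0.56  0.67  1.83 -0.43  0.9  -1.03] F [-2.3  1.9  0.7] w 5.622220791994083e-05
shift_cm [1.51 6.91 0.07] turn_z 0.015
```

```bash
python3 -m crank '[[[0.15,-0.03,0],[0,0,0.02]],[[0,0,0],[0,0,0]]]' | sed -n '2p;4p'
python3 -m crank '[[[0.15,-0.03,0],[0,0,0.02]],[[0,0,0],[0,0,0]]]' | sed -n '2p;4p'
```

```text
tcp_pos: [0.5945, -0.1435, 0.1377]
contact_force: [-3.6, 3.2, 0.1]
tcp_pos: [0.596, -0.1434, 0.1378]
contact_force: [-3.2, 2.1, 0.2]
```

```bash
python3 -m crank '[[[0.12,-0.02,0],[0,0,0.015]],[[0,0,0],[0,0,0]]]' | sed -n '2p;4p'
python3 -m crank '[[[0.12,-0.02,0],[0,0,0]],[[0,0,0],[0,0,0]]]' | sed -n '2p;4p'
```

```text
tcp_pos: [0.5972, -0.1432, 0.1378]
contact_force: [-3.2, 2.1, -0.4]
tcp_pos: [0.5983, -0.1432, 0.1378]
contact_force: [-2.8, 2.6, -0.5]
```

```bash
python3 -m crank '[[[0.12,0,0],[0,0,0.015]],[[0,0,0],[0,0,0]]]' | sed -n '2p;4p'
python3 -m crank '[[[0.12,0,0],[0,0,0.015]],[[0,0,0],[0,0,0]]]' | sed -n '2p;4p'
python3 -m crank '[[[0.12,0,0],[0,0,0]],[[0,0,0],[0,0,0]]]' | sed -n '2p;4p'
python3 go.py .609 -.2125 .137 -6
```

```text
tcp_pos: [0.5996, -0.1431, 0.1378]
contact_force: [-2.8, 3.4, 0.4]
tcp_pos: [0.6005, -0.143, 0.1377]
contact_force: [-4.2, 3.9, 1.2]
tcp_pos: [0.6007, -0.1429, 0.1375]
contact_force: [-6.9, 3.6, 3.6]
t 25.55 p [ 0.6007 -0.1429  0.1375] yaw -4.1 tilt [-0.003  0.001 -1.   ] j [-0.36  0.58  0.69  1.82 -0.45  0.92 -1.11] F [-6.9  3.6  3.6] w -1.1765037920627847e-05
shift_cm [1.32 6.88 0.04] turn_z 0.034
```

```bash
python3 -m crank '[[[0.1,0,0],[0,0,0]],[[0,0,0],[0,0,0]]]' | sed -n '2p;4p'
python3 -m crank '[[[0.05,0,0],[0,0,0]],[[0,0,0],[0,0,0]]]' | sed -n '2p;4p'
```

```text
tcp_pos: [0.6008, -0.1429, 0.1374]
contact_force: [-9.5, 3.6, 4.5]
tcp_pos: [0.6008, -0.1429, 0.1373]
contact_force: [-10.8, 4.9, 4.5]
```

```bash
python3 -m crank '[[[0.05,0,0],[0,0,0]],[[0,0,0],[0,0,0]],[[0,0,0],[0,0,0]],[[0,0,0],[0,0,0]],[[0,0,0],[0,0,0]]]' | sed -n '2p;4p'
python3 -m crank '[[[0,0,0],[0,0,0]],[[0,0,0],[0,0,0]],[[0,0,0],[0,0,0]]]' | sed -n '2p;4p'
python3 -m crank '[[[-0.4,0,0],[0,0,0]],[[-1.5,0,0],[0,0,0]],[[-1.5,0,0],[0,0,0]],[[0,0,-3],[0,0,0]],[[0,0,-4],[0,0,0]]]' | sed -n '2p;4p'
python3 -m crank '[[[-4,0,-3],[0,0,0]],[[-4,0,0],[0,0,0]],[[-4,0,0],[0,0,0]],[[0,0,0],[0,0,0]]]' | sed -n '2p;4p'
python3 - <<'E'
from h import *
im,d=save('top','top10'); P=pts('top',d); hsv=cv2.cvtColor(im,cv2.COLOR_RGB2HSV); H,S,V=[hsv[:,:,i].astype(int) for i in range(3)]
k=(S>150)&((H<8)|(H>172))&(P[:,:,2]>.15)&(P[:,:,2]<.2)&(P[:,:,1]<-.05)&(P[:,:,1]>-.3); print('red',k.sum(),P[k].mean(0).round(4))
g=(S>120)&(abs(H-65)<20)&(P[:,:,2]>.15)&(P[:,:,2]<.2)&(P[:,:,1]>.1); print('green',g.sum(),P[g].mean(0).round(4))
p=np.load('/tmp/top0.npz')['im']
cv2.imwrite('pics/top10v.png',im[:,:,::-1])
E
```

```text
tcp_pos: [0.6009, -0.1429, 0.1372]
contact_force: [-13.0, 4.5, 5.7]
tcp_pos: [0.6009, -0.143, 0.1373]
contact_force: [-11.8, 5.5, 6.0]
tcp_pos: [0.5696, -0.1417, 0.2077]
contact_force: [1.7, -0.1, -0.1]
tcp_pos: [0.4464, -0.1337, 0.2378]
contact_force: [0.6, 0.2, 0.9]
red 14 [ 0.6156 -0.1202  0.1695]
green 16 [0.4894 0.1826 0.1687]
```

View pics/top10v.png

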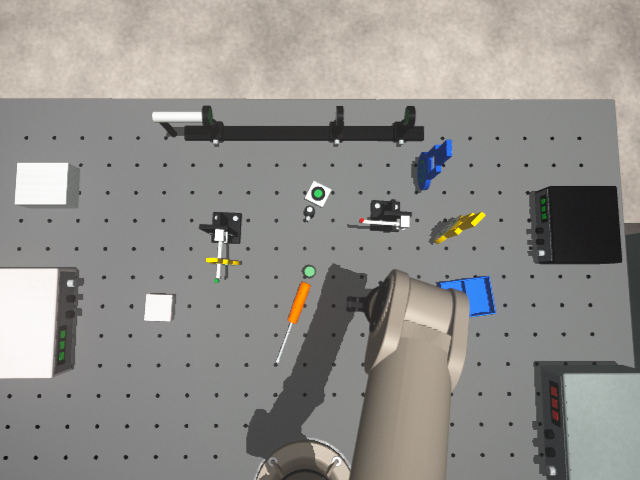

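The picture shows the red hook folded (tip (362,220)), the paddle on the green-tipped hook (223,261), and the bystanders where they were. The red tip swung about 1.53 rad, which puts it at its closed stop. Hand in.

```bash
python3 -c "
from bench import r
print(r.hand_in())"
```

```text
the job is handed in; nothing more can be done
None
```

The job is handed in, but no verdict came back: the green-tipped hook was pressed open at about 12.5 N, the paddle hangs free on it, and the red-tipped hook was pressed shut at about 12–13 N (about 14 N in all), with nothing else seen moved.

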